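# Find the full tin by feel and hold it up over the baking mat

## Task

One of the three identical closed tins on the baking mat is the full one, the heaviest. Clear the mat by standing all three tins upright on the wooden board, feeling the weight of each as you lift it, and let go of them; then pick the heaviest up again and finish while holding it upright and still, at least 10 cm above the mat, with the two lighter tins left standing on the board. Do not drop or tip a tin, and leave the two bowls and the spatula where they are.

Things in the scene. Friction and masses are not known exactly. Their poses are not given: they have to be found in the camera images.
- tin_a: one of three like closed metal tins, 58 mm (x) by 84 mm (y) by 115 mm high, lid flush and shut for good; rigid. Origin: centre of its underside, z up. Starts upright on the mat, turned within 0.7 rad (84 mm sides roughly along world y). Grasp from above across the 58 mm. Weighs 0.1 to 0.65 kg; the heaviest exceeds both others by 0.15 kg or more.
- tin_b: one of three like closed metal tins, 58 mm (x) by 84 mm (y) by 115 mm high, lid flush and shut for good; rigid. Origin: centre of its underside, z up. Starts upright on the mat, turned within 0.7 rad (84 mm sides roughly along world y). Grasp from above across the 58 mm. Weighs 0.1 to 0.65 kg; the heaviest exceeds both others by 0.15 kg or more.
- tin_c: one of three like closed metal tins, 58 mm (x) by 84 mm (y) by 115 mm high, lid flush and shut for good; rigid. Origin: centre of its underside, z up. Starts upright on the mat, turned within 0.7 rad (84 mm sides roughly along world y). Grasp from above across the 58 mm. Weighs 0.1 to 0.65 kg; the heaviest exceeds both others by 0.15 kg or more.
- board: fixed wooden chopping board lying flat, 180 mm (x) by 340 mm (y), 15 mm thick, top flat; on the robot's right. Origin: centre of its underside, on the work surface. It takes the three tins in a row along its y with their 84 mm sides along y, e.g. 105 mm apart
- mat: fixed flat baking mat, red border and pale middle with printed rings, 280 mm (x) by 380 mm (y), 2 mm thick; on the robot's left. Origin: centre of its underside, on the work surface. The rings mean nothing here
- mixing_bowl: glass bowl, 160 mm across, 85 mm high, beyond the gap between mat and board. Origin: centre of its underside. Loose bystander: leave it where it is.
- small_bowl: white bowl, 130 mm across, 70 mm high, to the left of the mat. Origin: centre of its underside. Loose bystander: leave it where it is.
- spatula: kitchen spatula lying beyond the board. Origin: its underside, about the middle. Loose bystander: leave it where it is.

How it is judged (in metres and radians):
On the way:
1. all three tins stand upright on the wooden board, let go (x of tin_a in the frame of board between -0.085 and 0.085 m and y of tin_a in the frame of board between -0.165 and 0.165 m and z of tin_a in the frame of board between 0.01 and 0.02 m and angle between each of tin_a, tin_b, tin_c's own z axis and vertical below 0.08 rad and linear speed of each of tin_a, tin_b, tin_c below 0.03 m/s and contact force between each of the arm, the fingers and tin_a below 0.1 N and x of tin_b in the frame of board between -0.085 and 0.085 m and y of tin_b in the frame of board between -0.165 and 0.165 m and z of tin_b in the frame of board between 0.01 and 0.02 m and contact force between each of the arm, the fingers and tin_b below 0.1 N and x of tin_c in the frame of board between -0.085 and 0.085 m and y of tin_c in the frame of board between -0.165 and 0.165 m and z of tin_c in the frame of board between 0.01 and 0.02 m and contact force between each of the arm, the fingers and tin_c below 0.1 N), for 0.2 s.
At the end, for the whole second after the job is handed in: The full tin is gripped, underside over 95 mm above the work surface, centre within the mat's outline, within 0.2 rad of upright, under 0.03 m/s, carried by nothing else; the other two stand on the board within 0.08 rad of upright, at rest, untouched, each weighing under 4.3 N (((height (world z) of tin_a above 0.095 m and x of tin_a in the frame of mat between -0.14 and 0.14 m and y of tin_a in the frame of mat between -0.19 and 0.19 m and angle between tin_a's own z axis and vertical below 0.2 rad and linear speed of tin_a below 0.03 m/s and contact force between the fingers and tin_a above 1 N and contact force between tin_a and mixing_bowl below 0.1 N and contact force between tin_a and small_bowl below 0.1 N and contact force between tin_a and spatula below 0.1 N and contact force between tin_a and tin_b below 0.1 N and contact force between tin_a and tin_c below 0.1 N and contact force between tin_a and board below 0.1 N and contact force between tin_a and mat below 0.1 N and (x of tin_b in the frame of board between -0.085 and 0.085 m and y of tin_b in the frame of board between -0.165 and 0.165 m and z of tin_b in the frame of board between 0.01 and 0.02 m and angle between tin_b's own z axis and vertical below 0.08 rad and linear speed of tin_b below 0.03 m/s and contact force between each of the arm, the fingers and tin_b below 0.1 N) and (x of tin_c in the frame of board between -0.085 and 0.085 m and y of tin_c in the frame of board between -0.165 and 0.165 m and z of tin_c in the frame of board between 0.01 and 0.02 m and angle between tin_c's own z axis and vertical below 0.08 rad and linear speed of tin_c below 0.03 m/s and contact force between each of the arm, the fingers and tin_c below 0.1 N) and contact force between each of tin_b, tin_c and board below 4.3 N) or (height (world z) of tin_b above 0.095 m and x of tin_b in the frame of mat between -0.14 and 0.14 m and y of tin_b in the frame of mat between -0.19 and 0.19 m and angle between tin_b's own z axis and vertical below 0.2 rad and linear speed of tin_b below 0.03 m/s and contact force between the fingers and tin_b above 1 N and contact force between tin_b and mixing_bowl below 0.1 N and contact force between tin_b and small_bowl below 0.1 N and contact force between tin_b and spatula below 0.1 N and contact force between tin_b and tin_a below 0.1 N and contact force between tin_b and tin_c below 0.1 N and contact force between tin_b and board below 0.1 N and contact force between tin_b and mat below 0.1 N and (x of tin_a in the frame of board between -0.085 and 0.085 m and y of tin_a in the frame of board between -0.165 and 0.165 m and z of tin_a in the frame of board between 0.01 and 0.02 m and angle between tin_a's own z axis and vertical below 0.08 rad and linear speed of tin_a below 0.03 m/s and contact force between each of the arm, the fingers and tin_a below 0.1 N) and (x of tin_c in the frame of board between -0.085 and 0.085 m and y of tin_c in the frame of board between -0.165 and 0.165 m and z of tin_c in the frame of board between 0.01 and 0.02 m and angle between tin_c's own z axis and vertical below 0.08 rad and linear speed of tin_c below 0.03 m/s and contact force between each of the arm, the fingers and tin_c below 0.1 N) and contact force between each of tin_a, tin_c and board below 4.3 N) or (height (world z) of tin_c above 0.095 m and x of tin_c in the frame of mat between -0.14 and 0.14 m and y of tin_c in the frame of mat between -0.19 and 0.19 m and angle between tin_c's own z axis and vertical below 0.2 rad and linear speed of tin_c below 0.03 m/s and contact force between the fingers and tin_c above 1 N and contact force between tin_c and mixing_bowl below 0.1 N and contact force between tin_c and small_bowl below 0.1 N and contact force between tin_c and spatula below 0.1 N and contact force between tin_c and tin_a below 0.1 N and contact force between tin_c and tin_b below 0.1 N and contact force between tin_c and board below 0.1 N and contact force between tin_c and mat below 0.1 N and (x of tin_a in the frame of board between -0.085 and 0.085 m and y of tin_a in the frame of board between -0.165 and 0.165 m and z of tin_a in the frame of board between 0.01 and 0.02 m and angle between tin_a's own z axis and vertical below 0.08 rad and linear speed of tin_a below 0.03 m/s and contact force between each of the arm, the fingers and tin_a below 0.1 N) and (x of tin_b in the frame of board between -0.085 and 0.085 m and y of tin_b in the frame of board between -0.165 and 0.165 m and z of tin_b in the frame of board between 0.01 and 0.02 m and angle between tin_b's own z axis and vertical below 0.08 rad and linear speed of tin_b below 0.03 m/s and contact force between each of the arm, the fingers and tin_b below 0.1 N) and contact force between each of tin_a, tin_b and board below 4.3 N))); the arm keeps its last pose, push and grip.
It fails at once if a tin is tipped more than 0.6 rad (angle between any of tin_a, tin_b, tin_c's own z axis and vertical above 0.6 rad).
It fails at once if a tin is dropped: faster than 0.5 m/s while the fingers do not hold it ((contact force between the fingers and tin_a below 0.05 N and linear speed of tin_a above 0.5 m/s) or (contact force between the fingers and tin_b below 0.05 N and linear speed of tin_b above 0.5 m/s) or (contact force between the fingers and tin_c below 0.05 N and linear speed of tin_c above 0.5 m/s)).
It fails at once if a bowl or the spatula is moved more than 30 mm (distance of any of mixing_bowl, small_bowl, spatula from where it was at the start of the episode above 0.03 m).
It also fails if it takes over 72 s, if anything falls off the work surface, if the arm or the gripper's body presses on something with over 40 N, if the wrist force passes 120 N, or if a joint passes its speed limit or range.

## Robot

A 6-joint arm with a two-finger parallel gripper is mounted at the origin on the work surface. World frame = base frame: x ahead of the robot, y to its left, z up, the work surface at z = 0. Lengths are in mm, angles in rad, forces in N, time in s.
With the tool pointing down it reaches from about 300 to 775 mm from the base axis. Payload 14.6 kg.
Tool frame: the origin (TCP) lies midway between the tips of the shut fingers; the grasp point (between the pads) lies behind it (manip.grip_depth is the z of the grasp point in the tool frame, in mm); z points along the fingers, y is the line along which they close (so a half turn about z gives the same grasp; the last joint's range is limited). The gripper opens to 94 mm and grips with 3 to 60 N. Pads are 16 mm wide; open, the fingers measure 119 mm over their backs; the gripper's body (75 mm by 177 mm) begins 78 mm behind the grasp point.
Start: joints at [1.241, 0.3, 1.521, -0, 1.321, -0.067], TCP at [142.88, 531.107, 205.446] pointing down, gripper open.
Joint ranges: [-3.03, 3.03], [-0.79, 2.21], [0.23, 2.52], [-1.04, 4.18], [0, 3.07], [-2.55, 2.55]. Speed limits (rad/s): [2.22, 2.22, 2.57, 3.14, 3.14, 3.14].

## Interface

Orientations are given as [roll, pitch, yaw] about the fixed x, y, z axes, in that order (R = Rz(yaw) Ry(pitch) Rx(roll)).
In Python, from cell import manip gives the robot as it stands.
- The arm moves only by the shell command python3 nudge.py [OPENING] [FORCE], which reads ROWS from standard input. ROWS is a JSON object whose key "increments" holds a list of rows, 1 to 5 of them, each of 6 numbers: dx, dy, dz in units of 5 mm, then a rotation vector rx, ry, rz in units of 0.25 rad; each row is the pose to reach, as a shift and turn from the pose commanded when the command began, along the tool's axes at that moment; what a row does not reach only later rows make up. A row lasts 1/10 s, in which the tool goes at most 50 mm and 0.15 rad, less where a joint would pass 70% of its speed; a pose out of reach is approached as far as the arm can. OPENING is the finger opening in mm, set as the command begins (- or left out keeps the last). The fingers move at their own pace and stop on an object; FORCE is the grip in N (left out, the last holds). Time passes only in rows, so rows that do not move let the fingers close. It prints the time, the measured TCP pose, the force, the opening and the grip force at its end. Input that does not fit is refused with a message, and nothing moves.
- manip.read_state(): the state, without advancing time (a new reading comes with each control period).
- manip.camera(name): name is "side" or "top" or "wrist"; returns (picture, depth): 420x560x3 uint8, red, green, blue; 420x560 float32, mm along the optical axis (not along the pixel's ray), 0 where there is no reading.
- manip.camera_info(name): a dict with "K" (3x3 intrinsics, pixels), "rvec" (rotation vector, rad) and "tvec" (3), from world to camera coordinates, as OpenCV has them; the wrist camera has in their place "mount" (4x4, takes a point from camera to tool coordinates, whose origin is the TCP and whose axes are the flange's). Camera axes: x right, y down, z forward; pixel columns grow to the right and rows downward; lengths in mm; the calibration is good to about 2 mm. A picture is of the moment at which its call begins: read the wrist's pose just before it. camera_info takes no time and is no camera call.
- manip.sign_off(): hands the job in; it is judged then, once.
The state is a dict: "clock": time; "joints": joint angles; "qd": joint speeds; "effort": joint torques, N m; "eef_pos": TCP position; "eef_rot": TCP orientation; "wrist_force": force on the tool from outside, world axes, zero at the start; "moment": the same for the moment, N m; "finger_gap": finger opening in mm; "finger_force": force on a finger pad.
Only numpy, scipy, OpenCV 4.12 (cv2) and the standard library are available. Lean on these libraries where they do the work, as an engineer would, in place of code of your own. Each camera call takes 0.05 s, during which the arm holds its last target. There are 200 camera calls.

## Working session

There is one attempt and no reset: what is moved stays moved. The work goes in short steps, Python scripts to look and compute and a shell command to move; the robot and the scene stay as the last step left them, time stands still between calls to the robot, and variables do not carry over. Pictures are saved under pics/ and viewed, at most 10 in all, crops included, and the job is handed in when it is done.

```bash
ls; mkdir -p pics; python3 - <<'E'
from cell import manip
import cv2,numpy as np
print(manip.read_state(), manip.grip_depth)
for n in("top","side"):
    p,d=manip.camera(n); cv2.imwrite(f"pics/{n}0.png",p[:,:,::-1]); np.savez(f"pics/{n}0.npz",p=p,d=d)
    print(n,manip.camera_info(n))
print(manip.camera_info("wrist"))
E
```

```text
cell.py
nudge.py
pics
{'clock': 0.0, 'joints': array([ 1.24141297e+00,  3.00495919e-01,  1.52156374e+00,  3.47354139e-05,
        1.32068673e+00, -6.66090923e-02]), 'qd': array([-8.69254718e-04, -1.41249729e-03, -1.05545862e-04, -2.65487570e-04,
       -2.38399917e-03,  8.47183811e-05]), 'effort': array([ 1.99947266e-03, -5.31803834e+01, -3.52736521e+01,  7.09479419e-02,
        2.43659428e-02, -8.04113120e-05]), 'eef_pos': array([142.78544482, 530.88141746, 204.88005039]), 'eef_rot': array([-3.14044372e+00, -1.10362239e-04,  2.87880971e+00]), 'wrist_force': array([-0.10970467, -1.40860337, -0.80775192]), 'moment': array([ 0.03844601, -0.04505257, -0.06092326]), 'finger_force': 0.0, 'finger_gap': 93.9838709772575} -18.8
top {'K': array([[446.75676935,   0.        , 279.1057479 ],
       [  0.        , 446.75676935, 208.34687262],
       [  0.        ,   0.        ,   1.        ]]), 'rvec': array([ 2.17822232, -2.23788457,  0.08120401]), 'tvec': array([  66.51031269,  620.2010989 , 1133.96829791])}
side {'K': array([[508.12810333,   0.        , 281.00566246],
       [  0.        , 508.12810333, 207.76408362],
       [  0.        ,   0.        ,   1.        ]]), 'rvec': array([ 2.05957222, -0.42950619,  0.26740953]), 'tvec': array([-566.76082835,  177.83742121,  925.9532113 ])}
{'K': array([[353.86513553,   0.        , 277.20666621],
       [  0.        , 353.86513553, 201.59556472],
       [  0.        ,   0.        ,   1.        ]]), 'mount': array([[ 1.18434056e-04, -9.68230366e-01, -2.50059880e-01,
         7.24434039e+01],
       [ 9.99999852e-01,  2.47655377e-04, -4.85297438e-04,
         1.75176491e-01],
       [ 5.31808390e-04, -2.50059785e-01,  9.68230252e-01,
        -1.79682275e+02],
       [ 0.00000000e+00,  0.00000000e+00,  0.00000000e+00,
         1.00000000e+00]])}
```
View pics/top0.png

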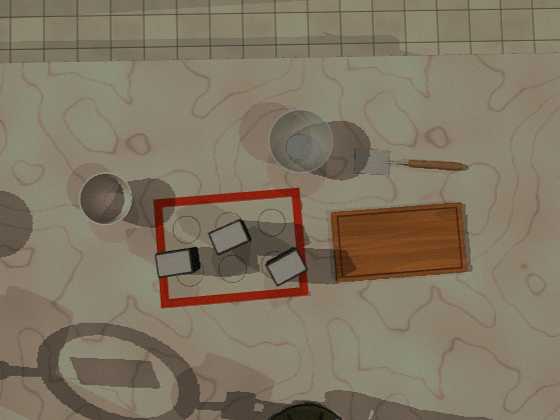

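View pics/side0.png

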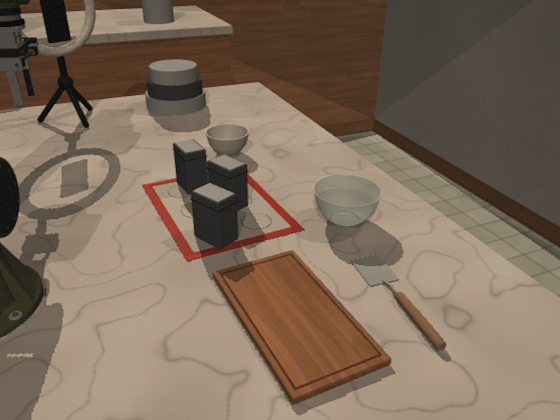

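The top view shows three grey lids at about (177,263), (229,237) and (286,267) on the mat, with the board at (400,242), the mixing bowl at (301,140) and the small bowl at (105,198). The side view shows the same lids at about (190,147), (227,163) and (215,194).

```bash
cat > h.py <<'E'
from cell import manip
import cv2,numpy as np
from scipy.spatial.transform import Rotation as Ro
I={n:manip.camera_info(n) for n in("top","side")}
def P(n):
    R=cv2.Rodrigues(I[n]["rvec"])[0]; return R,I[n]["tvec"],I[n]["K"]
def ray(n,uv):
    R,t,K=P(n); uv=np.atleast_2d(uv); d=np.c_[uv,np.ones(len(uv))]@np.linalg.inv(K).T@R; return -R.T@t,d
def plane(n,uv,z):
    o,d=ray(n,uv); return o+d*((z-o[2])/d[:,2])[:,None]
def tri(a,b):
    M=[np.c_[R,t] for R,t,_ in(P("top"),P("side"))]
    pa=I["top"]["K"]@M[0]; pb=I["side"]["K"]@M[1]
    X=cv2.triangulatePoints(pa,pb,np.float64(a).reshape(2,1),np.float64(b).reshape(2,1)); return (X[:3]/X[3]).ravel()
def proj(n,X):
    return cv2.projectPoints(np.float64(X).reshape(-1,1,3),I[n]["rvec"],I[n]["tvec"],I[n]["K"],None)[0].reshape(-1,2)
def grey_blobs(p,box,lo,amin=150):
    h=cv2.cvtColor(p,cv2.COLOR_RGB2HSV); m=((h[...,1]<45)&(h[...,2]>lo)).astype(np.uint8)
    k=np.zeros_like(m); x0,y0,x1,y1=box; k[y0:y1,x0:x1]=1; m=cv2.morphologyEx(m*k,cv2.MORPH_OPEN,np.ones((3,3)))
    c,_=cv2.findContours(m,cv2.RETR_EXTERNAL,cv2.CHAIN_APPROX_NONE); return [x for x in c if cv2.contourArea(x)>amin]
E
python3 - <<'E'
from h import *
print("tcp",proj("top",[142.8,531,205]),"base",proj("top",[0,0,0]))
t=np.load("pics/top0.npz")["p"];s=np.load("pics/side0.npz")["p"]
for (n,p,pts) in(("top",t,[(177,263),(229,237),(286,267),(170,285),(215,265),(400,242),(245,195)]),("side",s,[(190,147),(227,163),(215,194),(190,170)])):
    h=cv2.cvtColor(p,cv2.COLOR_RGB2HSV)
    for u,v in pts: print(n,u,v,h[v,u],p[v,u])
d=np.load("pics/top0.npz")["d"]
for u,v in [(177,263),(229,237),(286,267),(400,242),(215,265)]:
    o,r=ray("top",(u,v)); print("depth pt",(o+r*d[v,u]).round(1))
E
```

```text
tcp [[ 54.88694149 441.40498132]] base [[305.30924272 452.69148067]]
top 177 263 [ 21  34 126] [126 121 109]
top 229 237 [ 24  28 128] [128 125 114]
top 286 267 [ 22  38 128] [128 123 109]
top 170 285 [ 17  57 129] [129 116 100]
top 215 265 [17 58 88] [88 79 68]
top 400 242 [ 13 202 121] [121  68  25]
top 245 195 [  4 224 139] [139  34  17]
side 190 147 [ 18  39 149] [149 140 126]
side 227 163 [ 21  39 149] [149 142 126]
side 215 194 [ 22  38 149] [149 143 127]
side 190 170 [30 13 39] [39 39 37]
depth pt [[496.3 292.4 115.8]]
depth pt [[553.1 170.6 118.8]]
depth pt [[480.   40.2 120.8]]
depth pt [[ 526.8 -259.    16.2]]
depth pt [[480.4 219.2  -3.9]]
```

```bash
cat > lids.py <<'E'
from h import *
def lids(t,s,boxt,boxs):
    def f(p,box,lo):
        h=cv2.cvtColor(p,cv2.COLOR_RGB2HSV); m=((h[...,1]<46)&(h[...,2]>lo)).astype(np.uint8)
        k=np.zeros_like(m);k[box[1]:box[3],box[0]:box[2]]=1
        m=cv2.morphologyEx(m*k,cv2.MORPH_OPEN,np.ones((3,3)))
        c=[x for x in cv2.findContours(m,0,1)[0] if cv2.contourArea(x)>150]
        return [(cv2.minAreaRect(x)[0],x) for x in c]
    T=f(t,boxt,105);S=f(s,boxs,125); print(len(T),len(S)); out=[]
    for c,x in T:
        e=plane("top",x.reshape(-1,2).astype(float),117)
        (cx,cy),wh,a=cv2.minAreaRect(e[:,:2].astype(np.float32))
        b=cv2.boxPoints(((cx,cy),wh,a)); l=max((b[1]-b[0],b[2]-b[1]),key=np.linalg.norm); yaw=np.arctan2(l[1],l[0])-np.pi/2
        yaw=(yaw+np.pi/2)%np.pi-np.pi/2
        X=[tri(c,q) for q,_ in S]; er=[np.linalg.norm(proj("top",X_)-c)+np.linalg.norm(proj("side",X_)-q) for X_,(q,_) in zip(X,S)]
        i=int(np.argmin(er)) if er else None
        print("lid px",np.round(c),"xy@117",np.round([cx,cy],1),"size",np.round(wh,1),"yaw %.3f"%yaw,"tri",X[i].round(1) if er else None,"err",np.round(er,1)); out.append((cx,cy,yaw))
    return out
E
python3 - <<'E'
from lids import *
t=np.load("pics/top0.npz")["p"];s=np.load("pics/side0.npz")["p"]
lids(t,s,(145,185,312,310),(160,130,250,215))
h=cv2.cvtColor(t,cv2.COLOR_RGB2HSV)
def rect(m,z,n):
    c=max(cv2.findContours(m.astype(np.uint8),0,1)[0],key=cv2.contourArea)
    e=plane("top",c.reshape(-1,2).astype(float),z)[:,:2].astype(np.float32); r=cv2.minAreaRect(e); print(n,r, "corners",cv2.boxPoints(r).round())
k=np.zeros(h.shape[:2],bool);k[190:300,320:480]=1
rect((h[...,1]>140)&k&(h[...,0]>7)&(h[...,0]<20),15,"board")
k[:]=0;k[180:315,140:320]=1
rect((h[...,1]>180)&k&(h[...,0]<7),2,"mat")
for n,u,v,z in(("mix",301,140,85),("small",105,198,70)): print(n,plane("top",(u,v),z))
# board corner height across two views: side corners by colour
hs=cv2.cvtColor(s,cv2.COLOR_RGB2HSV); m=((hs[...,1]>140)&(hs[...,0]>7)&(hs[...,0]<20)).astype(np.uint8);m[:245]=0;m[:,:200]=0;m[:,392:]=0
c=max(cv2.findContours(m,0,1)[0],key=cv2.contourArea); q=cv2.approxPolyDP(cv2.convexHull(c),6,True).reshape(-1,2); print(q.tolist())
k2=np.zeros(h.shape[:2],bool);k2[190:300,320:480]=1
mt=((h[...,1]>140)&k2&(h[...,0]>7)&(h[...,0]<20)).astype(np.uint8);c=max(cv2.findContours(mt,0,1)[0],key=cv2.contourArea)
qt=cv2.approxPolyDP(cv2.convexHull(c),6,True).reshape(-1,2);print(qt.tolist())
for a in qt:
    X=[tri(a,b) for b in q];er=[np.linalg.norm(proj("top",x)-a)+np.linalg.norm(proj("side",x)-b) for x,b in zip(X,q)];print(a,[x.round() .tolist() for x in X],np.round(er,1))
E
```

```text
4 3
lid px [152. 282.] xy@117 [453.5 351.4] size [29.8 94.4] yaw 1.558 tri [483.8 347.5 103.9] err [52.2 65.  23.5]
lid px [287. 267.] xy@117 [479.2  38.6] size [47.7 73.4] yaw 0.469 tri [479.6  38.6 117.3] err [ 0.4 12.6 24.7]
lid px [173. 263.] xy@117 [496.6 300.1] size [46.7 72.5] yaw 0.127 tri [496.7 300.2 117.1] err [27.7 40.5  0.1]
lid px [228. 237.] xy@117 [553.9 172.2] size [47.5 73.7] yaw 0.391 tri [554.1 172.1 117.3] err [12.8  0.2 38.7]
board ((527.9674072265625, -256.00830078125), (178.26968383789062, 339.5919494628906), 2.8609397411346436) corners [[ 430.  -91.]
 [ 447. -430.]
 [ 625. -421.]
 [ 609.  -82.]]
mat ((568.6657104492188, 180.05039978027344), (194.31890869140625, 377.7748718261719), 3.0480220317840576) corners [[462. 364.]
 [482. -14.]
 [676.  -3.]
 [656. 374.]]
mix [[783.43270617  -6.39812466  85.        ]]
small [[655.36407323 472.94774136  70.        ]]
[[214, 272], [292, 251], [389, 363], [293, 403]]
[[460, 203], [466, 270], [336, 280], [331, 213]]
[460 203] [[495.0, -339.0, 202.0], [554.0, -324.0, 192.0], [622.0, -423.0, 6.0], [544.0, -421.0, -38.0]] [142.4  67.    1.4  82.9]
[466 270] [[416.0, -338.0, 195.0], [476.0, -344.0, 211.0], [527.0, -453.0, 69.0], [448.0, -431.0, 5.0]] [58.5  6.6 72.9  0.8]
[336 280] [[434.0, -91.0, 11.0], [526.0, -125.0, 68.0], [639.0, -241.0, -187.0], [501.0, -179.0, -318.0]] [  0.3  68.2 139.1  64.5]
[331 213] [[529.0, -66.0, -22.0], [607.0, -85.0, 10.0], [735.0, -183.0, -294.0], [609.0, -138.0, -404.0]] [71.1  0.7 73.3  8.1]
```

Lids triangulate to z = 117 mm in both views, as expected (2 mm mat plus 115 mm). The board top is at about 5–16 mm and the sizes match. The helper below works out moves in the tool's axes.

```bash
cat > go.py <<'E'
# go.py x y z psi [x y z psi ...]: shift+turn to each waypoint, in the tool frame at the preceding one
import sys
from h import *
s=manip.read_state(); p=s["eef_pos"]; R=Ro.from_euler("xyz",s["eef_rot"])
print("at",p.round(1),s["eef_rot"].round(3),"gap %.1f ff %.1f"%(s["finger_gap"],s["finger_force"]),"F",s["wrist_force"].round(2),"t %.1f"%s["clock"])
a=list(map(float,sys.argv[1:]))
for i in range(0,len(a),4):
    q=np.array(a[i:i+3]);T=Ro.from_euler("xyz",[np.pi,0,a[i+3]])
    print("->",R.inv().apply(q-p).round(1),(R.inv()*T).as_rotvec().round(3)); p,R=q,T
E
python3 go.py 270 340 205 2.46 390 170 205 2.15 479 38.6 205 2.04
```

```text
at [142.8 530.9 205. ] [-3.141 -0.     2.879] gap 94.1 ff 0.0 F [-0.5   0.66  0.41] t 0.1
-> [-1.724e+02 -1.513e+02  1.000e-01] [-0.001  0.     0.419]
-> [-200.3  -56.4   -0. ] [ 0.   -0.    0.31]
-> [-158.7    2.6    0. ] [ 0.   -0.    0.11]
```

The manual's scale: shifts go in units of 5 mm and turns go in units of 0.25 rad. Converting my numbers, -172 mm is -34.4, -151 mm is -30.2, 0.42 rad is 1.68.

```bash
echo '{"increments":[[-6.8,-6,0,0,0,0.32],[-13.8,-12,0,0,0,0.68],[-20.6,-18.2,0,0,0,1],[-27.6,-24.2,0,0,0,1.36],[-34.4,-30.2,0,0,0,1.68]]}' | python3 nudge.py 94 && echo '{"increments":[[-8,-2.2,0,0,0,0.24],[-16,-4.4,0,0,0,0.48],[-24,-6.8,0,0,0,0.76],[-32,-9,0,0,0,1],[-40,-11.2,0,0,0,1.24]]}' | python3 nudge.py && echo '{"increments":[[-8,0.2,0,0,0,0.12],[-16,0.2,0,0,0,0.24],[-24,0.4,0,0,0,0.36],[-31.8,0.6,0,0,0,0.44],[-31.8,0.6,0,0,0,0.44]]}' | python3 nudge.py; python3 go.py 479 38.6 205 2.04 479 38.6 66 2.04
```

```text
clock: 0.6
eef_pos: [270.3, 338.9, 205.3]
eef_rot: [-3.141, 0.0, 2.456]
wrist_force: [0.4, -0.3, -0.1]
finger_gap: 94.3
finger_force: 0.0
clock: 1.1
eef_pos: [390.2, 169.4, 205.4]
eef_rot: [3.142, -0.0, 2.146]
wrist_force: [0.2, 0.7, -0.5]
finger_gap: 94.0
finger_force: 0.0
clock: 1.6
eef_pos: [480.3, 36.5, 204.9]
eef_rot: [-3.141, 0.0, 2.035]
wrist_force: [-0.3, 0.5, 0.3]
finger_gap: 94.2
finger_force: 0.0
at [480.3  36.5 204.9] [-3.141  0.     2.035] gap 94.2 ff 0.0 F [-0.28  0.45  0.28] t 1.6
-> [ 2.5 -0.2 -0.1] [-0.001  0.    -0.005]
-> [  0.  -0. 139.] [0. 0. 0.]
```

To row units: 139 mm is 27.8, 30 mm is 6.

```bash
echo '{"increments":[[0.5,0,6,0,0,0],[0.5,0,12,0,0,0],[0.5,0,18,0,0,0],[0.5,0,23,0,0,0],[0.5,0,27.8,0,0,0]]}' | python3 nudge.py && echo '{"increments":[[0,0,0,0,0,0],[0,0,0,0,0,0],[0,0,0,0,0,0],[0,0,0,0,0,0],[0,0,0,0,0,0]]}' | python3 nudge.py 50 40; python3 go.py
```

```text
clock: 2.1
eef_pos: [477.2, 42.2, 65.2]
eef_rot: [-3.141, -0.0, 2.039]
wrist_force: [0.4, -0.6, 0.2]
finger_gap: 93.9
finger_force: 0.0
clock: 2.6
eef_pos: [478.2, 41.7, 67.3]
eef_rot: [3.14, 0.001, 2.039]
wrist_force: [-0.6, -0.3, -0.7]
finger_gap: 57.7
finger_force: 40.0
at [478.2  41.7  67.3] [3.140e+00 1.000e-03 2.039e+00] gap 57.7 ff 40.0 F [-0.59 -0.34 -0.68] t 2.6
```

```bash
echo '{"increments":[[0,0,0,0,0,0],[0,0,0,0,0,0],[0,0,0,0,0,0]]}' | python3 nudge.py; python3 go.py 479 38.6 136 2.04 512 -160 136 1.83 533 -361 136 1.62
```

```text
clock: 2.9
eef_pos: [478.3, 41.7, 67.2]
eef_rot: [3.14, 0.0, 2.039]
wrist_force: [-0.7, -0.0, 7.0]
finger_gap: 57.9
finger_force: 40.0
at [478.3  41.7  67.2] [3.14  0.    2.039] gap 57.9 ff 40.0 F [-0.7  -0.02  6.96] t 2.9
-> [ -3.2  -0.7 -68.8] [ 0.001  0.    -0.001]
-> [-192.1  -60.4   -0. ] [-0.   -0.    0.21]
-> [-199.7  -31.2   -0. ] [ 0.   -0.    0.21]
```

```bash
cat > w.py <<'E'
from h import *
s=manip.read_state(); print("W",s["clock"].__round__(2) if hasattr(s["clock"],"__round__") else s["clock"],s["wrist_force"].round(2),s["effort"][:3].round(2),s["joints"][:3].round(3))
E
echo '{"increments":[[0,0,-2,0,0,0],[0,0,-6,0,0,0],[0,0,-10,0,0,0],[0,0,-13,0,0,0],[0,0,-14,0,0,0]]}' | python3 nudge.py | tail -3; for i in 1 2 3 4 5; do echo '{"increments":[[0,0,0,0,0,0]]}' | python3 nudge.py | grep wrist; done; python3 go.py 512 -160 136 1.83 533 -361 136 1.62
```

```text
wrist_force: [0.3, -0.1, -1.8]
finger_gap: 57.9
finger_force: 40.0
wrist_force: [-0.3, 0.1, -0.8]
wrist_force: [0.9, -0.4, -1.4]
wrist_force: [0.5, -0.0, -1.3]
wrist_force: [-0.9, -0.7, -1.2]
wrist_force: [-0.1, 0.5, -1.4]
at [477.7  41.7 136.1] [-3.141 -0.     2.039] gap 57.5 ff 40.0 F [-0.14  0.5  -1.37] t 3.9
-> [-1.955e+02 -6.030e+01  1.000e-01] [-0.001 -0.     0.209]
-> [-199.7  -31.2   -0. ] [ 0.   -0.    0.21]
```

First tin weighs about 1.2 N, so it is light. Carrying it to the far board slot.

To row units: -8 mm is -1.6, -195 mm is -39, 0.12 rad is 0.48.

```bash
echo '{"increments":[[-5,-1.6,0,0,0,0.12],[-13,-4,0,0,0,0.28],[-22,-6.8,0,0,0,0.48],[-31,-9.6,0,0,0,0.64],[-39,-12,0,0,0,0.84]]}' | python3 nudge.py |tail -2 && echo '{"increments":[[-8,-1.2,0,0,0,0.16],[-17,-2.6,0,0,0,0.36],[-26,-4,0,0,0,0.56],[-34,-5.4,0,0,0,0.72],[-40,-6.2,0,0,0,0.84]]}' | python3 nudge.py | tail -2&& echo '{"increments":[[0,0,0,0,0,0],[0,0,0,0,0,0]]}' | python3 nudge.py; python3 go.py 533 -361 81 1.62
```

```text
finger_gap: 58.1
finger_force: 40.0
finger_gap: 57.9
finger_force: 40.0
clock: 5.1
eef_pos: [533.0, -360.8, 135.7]
eef_rot: [-3.141, -0.001, 1.618]
wrist_force: [0.4, 0.5, -1.0]
finger_gap: 58.3
finger_force: 40.0
at [ 533.  -360.8  135.7] [-3.141e+00 -1.000e-03  1.618e+00] gap 58.3 ff 40.0 F [ 0.45  0.54 -1.03] t 5.1
-> [-0.2  0.1 54.7] [-0.001 -0.001 -0.002]
```

```bash
echo '{"increments":[[0,0,3,0,0,0],[0,0,6,0,0,0],[0,0,8.4,0,0,0],[0,0,10,0,0,0],[0,0,10.6,0,0,0]]}' | python3 nudge.py && echo '{"increments":[[0,0,0.1,0,0,0],[0,0,0.2,0,0,0],[0,0,0.3,0,0,0],[0,0,0.4,0,0,0],[0,0,0.4,0,0,0]]}' | python3 nudge.py
```

```text
clock: 5.6
eef_pos: [533.0, -360.2, 82.1]
eef_rot: [-3.14, -0.001, 1.619]
wrist_force: [0.3, 0.2, -0.9]
finger_gap: 57.3
finger_force: 40.0
clock: 6.1
eef_pos: [533.4, -360.8, 81.6]
eef_rot: [3.141, 0.0, 1.619]
wrist_force: [-0.7, -0.4, -0.4]
finger_gap: 57.8
finger_force: 40.0
```

To row units: 1 mm is 0.2, 0.5 mm is 0.1.

```bash
echo '{"increments":[[0,0,0.1,0,0,0],[0,0,0.2,0,0,0],[0,0,0.2,0,0,0]]}' | python3 nudge.py; echo '{"increments":[[0,0,0,0,0,0],[0,0,0,0,0,0]]}' | python3 nudge.py
```

```text
clock: 6.4
eef_pos: [533.3, -360.7, 80.4]
eef_rot: [-3.142, -0.0, 1.619]
wrist_force: [-0.3, 0.2, -1.2]
finger_gap: 57.9
finger_force: 40.0
clock: 6.6
eef_pos: [533.3, -360.7, 80.5]
eef_rot: [3.142, 0.0, 1.619]
wrist_force: [0.1, 0.2, -1.8]
finger_gap: 57.4
finger_force: 40.0
```

To row units: 1 mm is 0.2, 0.5 mm is 0.1.

```bash
echo '{"increments":[[0,0,0.1,0,0,0],[0,0,0.2,0,0,0],[0,0,0.2,0,0,0]]}' | python3 nudge.py|grep -E "pos|wrist"; echo '{"increments":[[0,0,0,0,0,0],[0,0,0,0,0,0]]}' | python3 nudge.py|grep -E "pos|wrist"; echo '{"increments":[[0,0,0.1,0,0,0],[0,0,0.2,0,0,0],[0,0,0.2,0,0,0]]}' | python3 nudge.py|grep -E "pos|wrist"; echo '{"increments":[[0,0,0,0,0,0],[0,0,0,0,0,0]]}' | python3 nudge.py|grep -E "pos|wrist"
```

```text
eef_pos: [533.4, -360.8, 80.2]
wrist_force: [-1.8, 1.3, 6.5]
eef_pos: [533.4, -360.8, 80.3]
wrist_force: [-1.5, 2.2, 6.4]
eef_pos: [533.5, -360.8, 80.2]
wrist_force: [-4.3, 3.7, 14.3]
eef_pos: [533.5, -360.9, 80.2]
wrist_force: [-3.9, 3.7, 13.0]
```

Contact at z = 80.2, as expected for a 15 mm board. Relax, open, and go up to the second tin.

```bash
echo '{"increments":[[0,0,-0.2,0,0,0],[0,0,-0.3,0,0,0]]}' | python3 nudge.py |grep -E "pos|wrist"; echo '{"increments":[[0,0,0,0,0,0],[0,0,0,0,0,0],[0,0,0,0,0,0],[0,0,0,0,0,0]]}' | python3 nudge.py 94 |grep -E "wrist|gap"; echo '{"increments":[[0,0,-3,0,0,0],[0,0,-9,0,0,0],[0,0,-16,0,0,0],[0,0,-22,0,0,0],[0,0,-26,0,0,0]]}' | python3 nudge.py; python3 go.py 545 -180 210 1.73 550 0 210 1.85 554 172.1 210 1.962
```

```text
eef_pos: [533.5, -360.8, 80.2]
wrist_force: [1.3, -0.4, -0.8]
wrist_force: [0.9, -1.0, 0.4]
finger_gap: 86.2
clock: 8.7
eef_pos: [533.6, -361.0, 213.9]
eef_rot: [3.139, 0.002, 1.619]
wrist_force: [0.2, 0.5, -0.5]
finger_gap: 94.0
finger_force: 0.0
at [ 533.6 -361.   213.9] [3.139e+00 2.000e-03 1.619e+00] gap 94.0 ff 0.0 F [ 0.19  0.54 -0.46] t 8.7
-> [180.2  20.    3.6] [ 0.003  0.002 -0.111]
-> [176.9  33.5   0. ] [ 0.    0.   -0.12]
-> [164.3  51.3   0. ] [ 0.     0.    -0.112]
```

```bash
echo '{"increments":[[6,0.6,0,0,0,-0.08],[14,1.6,0,0,0,-0.16],[22,2.4,0,0,0,-0.28],[29.6,3.2,0,0,0,-0.36],[36,4,0,0,0,-0.44]]}' | python3 nudge.py|grep pos; echo '{"increments":[[7,1.4,0,0,0,-0.08],[14.2,2.6,0,0,0,-0.2],[21.2,4,0,0,0,-0.28],[28.2,5.4,0,0,0,-0.4],[35.4,6.6,0,0,0,-0.48]]}' | python3 nudge.py |grep pos;echo '{"increments":[[7,2,0,0,0,-0.08],[14.2,4.4,0,0,0,-0.2],[21.2,6.6,0,0,0,-0.28],[28.2,8.8,0,0,0,-0.4],[32.8,10.2,0,0,0,-0.44]]}' | python3 nudge.py |grep pos;echo '{"increments":[[0,0,0,0,0,0]]}' | python3 nudge.py | grep -E "pos|wrist"; python3 go.py 554 172.1 66 1.962
```

```text
eef_pos: [544.6, -178.1, 211.4]
eef_pos: [549.4, 1.4, 211.3]
eef_pos: [553.2, 174.0, 211.2]
eef_pos: [553.2, 174.2, 210.9]
wrist_force: [0.3, -1.0, -0.1]
at [553.2 174.2 210.9] [ 3.141 -0.     1.962] gap 94.2 ff 0.0 F [ 0.27 -1.02 -0.12] t 10.3
-> [ -2.3  -0.2 144.9] [ 0.001 -0.     0.   ]
```

```bash
echo '{"increments":[[-0.4,0,6,0,0,0],[-0.4,0,13,0,0,0],[-0.4,0,20,0,0,0],[-0.4,0,25.6,0,0,0],[-0.4,0,28.8,0,0,0]]}' | python3 nudge.py|grep pos; echo '{"increments":[[0,0,0,0,0,0],[0,0,0,0,0,0],[0,0,0,0,0,0],[0,0,0,0,0,0],[0,0,0,0,0,0]]}' | python3 nudge.py 50 40; echo '{"increments":[[0,0,0,0,0,0],[0,0,0,0,0,0],[0,0,0,0,0,0]]}' | python3 nudge.py
```

```text
eef_pos: [553.6, 168.6, 64.4]
clock: 11.3
eef_pos: [554.6, 169.9, 66.8]
eef_rot: [3.14, 0.0, 1.959]
wrist_force: [-1.0, -0.2, -1.7]
finger_gap: 58.0
finger_force: 39.9
clock: 11.6
eef_pos: [554.7, 170.0, 66.8]
eef_rot: [3.14, 0.0, 1.959]
wrist_force: [0.1, -1.0, 5.9]
finger_gap: 57.3
finger_force: 39.9
```

To row units: -70 mm is -14, -65 mm is -13.

```bash
echo '{"increments":[[0,0,-2,0,0,0],[0,0,-6,0,0,0],[0,0,-10,0,0,0],[0,0,-13,0,0,0],[0,0,-14,0,0,0]]}' | python3 nudge.py | tail -3; for i in 1 2 3 4 5; do echo '{"increments":[[0,0,0,0,0,0]]}' | python3 nudge.py | grep wrist; done; python3 go.py 545 20 136 1.85 538 -120 136 1.73 528 -256 136 1.62
```

```text
wrist_force: [-1.1, -0.2, -2.9]
finger_gap: 58.2
finger_force: 39.9
wrist_force: [0.0, 0.1, -2.9]
wrist_force: [0.1, 0.2, -2.7]
wrist_force: [-0.4, 0.0, -3.0]
wrist_force: [-0.2, 0.7, -3.0]
wrist_force: [-0.2, 0.3, -3.3]
at [554.  169.8 135.5] [-3.141 -0.     1.959] gap 57.8 ff 39.9 F [-0.2   0.3  -3.32] t 12.6
-> [-135.3  -65.    -0.4] [-0.001 -0.     0.109]
-> [-132.6  -45.3   -0. ] [ 0.   -0.    0.12]
-> [-132.7  -31.4   -0. ] [ 0.   -0.    0.11]
```

Second tin weighs about 3.0 N. Carrying it to the middle slot.

```bash
echo '{"increments":[[-4,-2,0,0,0,0.08],[-9.6,-4.6,0,0,0,0.16],[-15.6,-7.6,0,0,0,0.24],[-21.6,-10.4,0,0,0,0.36],[-27,-13,0,0,0,0.44]]}' | python3 nudge.py|grep pos; echo '{"increments":[[-5.2,-1.8,0,0,0,0.08],[-10.6,-3.6,0,0,0,0.2],[-16,-5.4,0,0,0,0.28],[-21.2,-7.2,0,0,0,0.4],[-26.6,-9,0,0,0,0.48]]}' | python3 nudge.py|grep pos; echo '{"increments":[[-6,-1.4,0,0,0,0.12],[-12.4,-3,0,0,0,0.2],[-18.4,-4.4,0,0,0,0.32],[-23.2,-5.6,0,0,0,0.4],[-26.6,-6.2,0,0,0,0.44]]}' | python3 nudge.py|grep pos; echo '{"increments":[[0,0,0,0,0,0],[0,0,0,0,0,0]]}' | python3 nudge.py |grep wrist; python3 go.py 528 -256 81 1.62
```

```text
eef_pos: [544.8, 18.9, 135.9]
eef_pos: [538.1, -121.0, 135.9]
eef_pos: [528.2, -257.7, 135.8]
wrist_force: [0.2, -0.3, -2.4]
at [ 528.7 -255.7  135.7] [-3.141 -0.     1.619] gap 57.7 ff 39.9 F [ 0.15 -0.26 -2.4 ] t 14.3
-> [-0.3 -0.7 54.7] [-0.    -0.    -0.001]
```

To row units: 54 mm is 10.8, 52 mm is 10.4.

```bash
echo '{"increments":[[0,0,3,0,0,0],[0,0,6.4,0,0,0],[0,0,9,0,0,0],[0,0,10.4,0,0,0],[0,0,10.8,0,0,0]]}' | python3 nudge.py|grep -E "pos|wrist"; echo '{"increments":[[0,0,0.1,0,0,0],[0,0,0.2,0,0,0],[0,0,0.3,0,0,0],[0,0,0.4,0,0,0],[0,0,0.4,0,0,0]]}' | python3 nudge.py|grep -E "pos|wrist";  echo '{"increments":[[0,0,0,0,0,0],[0,0,0,0,0,0]]}' | python3 nudge.py|grep -E "pos|wrist"
```

```text
eef_pos: [528.6, -255.6, 81.3]
wrist_force: [-0.5, -0.5, -2.4]
eef_pos: [528.6, -256.2, 80.1]
wrist_force: [-0.8, 1.1, -3.0]
eef_pos: [528.6, -256.1, 80.0]
wrist_force: [-0.6, 0.2, -2.6]
```

```bash
echo '{"increments":[[0,0,0.1,0,0,0],[0,0,0.14,0,0,0],[0,0,0.14,0,0,0],[0,0,0.14,0,0,0]]}' | python3 nudge.py|grep -E "pos|wrist"
```

```text
eef_pos: [528.7, -256.2, 79.8]
wrist_force: [-2.6, 1.4, 5.2]
```

Contact. Open, retreat, and go to the third tin.

To row units: -0.5 mm is -0.1.

```bash
echo '{"increments":[[0,0,-0.1,0,0,0],[0,0,-0.1,0,0,0]]}' | python3 nudge.py |grep -E "pos|wrist"; echo '{"increments":[[0,0,0,0,0,0],[0,0,0,0,0,0],[0,0,0,0,0,0],[0,0,0,0,0,0],[0,0,0,0,0,0]]}' | python3 nudge.py 94 |grep -E "wrist|gap"; echo '{"increments":[[0,0,-3,0,0,0],[0,0,-9,0,0,0],[0,0,-16,0,0,0],[0,0,-22,0,0,0],[0,0,-26,0,0,0]]}' | python3 nudge.py | grep pos; python3 go.py 518 -70 210 1.65 507 120 210 1.67 496.7 300 210 1.698
```

```text
eef_pos: [528.7, -256.2, 79.8]
wrist_force: [-0.7, 0.6, 0.9]
wrist_force: [0.1, -0.4, 0.3]
finger_gap: 92.8
eef_pos: [529.0, -256.3, 213.5]
at [ 529.  -256.3  213.5] [3.139e+00 2.000e-03 1.619e+00] gap 94.0 ff 0.0 F [ 0.92  0.05 -0.33] t 17.1
-> [186.7  -2.    3.2] [ 0.003  0.002 -0.031]
-> [190.3   4.1   0. ] [ 0.    0.   -0.02]
-> [180.1   7.6   0. ] [ 0.     0.    -0.028]
```

```bash
echo '{"increments":[[6,0,0,0,0,-0.04],[14,-0.2,0,0,0,-0.04],[22,-0.2,0,0,0,-0.08],[30,-0.4,0,0,0,-0.12],[37.4,-0.4,0,0,0,-0.12]]}' | python3 nudge.py|grep pos; echo '{"increments":[[7.6,0.2,0,0,0,0],[15.2,0.4,0,0,0,-0.04],[22.8,0.4,0,0,0,-0.04],[30.4,0.6,0,0,0,-0.08],[38,0.8,0,0,0,-0.08]]}' | python3 nudge.py |grep pos;echo '{"increments":[[7.6,0.4,0,0,0,-0.04],[15.2,0.6,0,0,0,-0.04],[22.8,1,0,0,0,-0.08],[30.4,1.2,0,0,0,-0.12],[36,1.6,0,0,0,-0.12]]}' | python3 nudge.py |grep pos;echo '{"increments":[[0,0,0,0,0,0],[0,0,0,0,0,0]]}' | python3 nudge.py | grep -E "pos|wrist"; python3 go.py 496.7 300 66 1.698
```

```text
eef_pos: [517.3, -67.8, 211.1]
eef_pos: [506.6, 121.8, 211.1]
eef_pos: [496.6, 302.4, 211.0]
eef_pos: [497.0, 300.4, 210.4]
wrist_force: [0.4, 0.5, 0.9]
at [497.  300.4 210.4] [ 3.141 -0.     1.7  ] gap 94.0 ff 0.0 F [0.42 0.52 0.91] t 18.8
-> [ -0.3  -0.4 144.4] [ 0.    -0.     0.002]
```

```bash
echo '{"increments":[[0,0,6,0,0,0],[0,0,13,0,0,0],[0,0,20,0,0,0],[0,0,25.6,0,0,0],[0,0,28.8,0,0,0]]}' | python3 nudge.py|grep pos; echo '{"increments":[[0,0,0,0,0,0],[0,0,0,0,0,0],[0,0,0,0,0,0],[0,0,0,0,0,0],[0,0,0,0,0,0]]}' | python3 nudge.py 50 45; echo '{"increments":[[0,0,0,0,0,0],[0,0,0,0,0,0],[0,0,0,0,0,0]]}' | python3 nudge.py
```

```text
eef_pos: [496.8, 298.5, 64.1]
clock: 19.8
eef_pos: [497.5, 300.3, 66.6]
eef_rot: [3.14, -0.0, 1.699]
wrist_force: [-0.0, 0.1, 11.3]
finger_gap: 57.9
finger_force: 45.2
clock: 20.1
eef_pos: [497.5, 300.3, 66.6]
eef_rot: [3.141, -0.0, 1.699]
wrist_force: [-1.2, -2.1, 6.4]
finger_gap: 57.5
finger_force: 45.0
```

```bash
echo '{"increments":[[0,0,-2,0,0,0],[0,0,-6,0,0,0],[0,0,-10,0,0,0],[0,0,-13,0,0,0],[0,0,-14,0,0,0]]}' | python3 nudge.py | tail -3; for i in 1 2 3 4 5; do echo '{"increments":[[0,0,0,0,0,0]]}' | python3 nudge.py | grep wrist; done; python3 go.py 506 150 136 1.67 515 0 136 1.645 523 -151 136 1.62
```

```text
wrist_force: [-0.1, 0.2, -6.2]
finger_gap: 57.9
finger_force: 45.0
wrist_force: [0.4, 1.2, -5.6]
wrist_force: [0.7, 0.6, -5.4]
wrist_force: [-0.2, 0.2, -5.5]
wrist_force: [0.5, -1.0, -6.2]
wrist_force: [-1.1, -1.3, -5.3]
at [497.1 300.1 135.3] [-3.141  0.     1.699] gap 57.8 ff 45.0 F [-1.08 -1.33 -5.28] t 21.1
-> [-150.   -10.3   -0.6] [-0.001  0.     0.029]
-> [-150.2   -5.9   -0. ] [-0.    -0.     0.025]
-> [-151.2   -3.2   -0. ] [ 0.    -0.     0.025]
```

Third tin weighs about 5.6 N, so it is the full one. Carrying it to the near slot.

To row units: -150 mm is -30, -120 mm is -24, 0.03 rad is 0.12.

```bash
echo '{"increments":[[-4,-0.4,0,0,0,0],[-10,-0.8,0,0,0,0.04],[-17,-1.2,0,0,0,0.08],[-24,-1.6,0,0,0,0.08],[-30,-2,0,0,0,0.12]]}' | python3 nudge.py|grep pos; echo '{"increments":[[-6,-0.2,0,0,0,0],[-12,-0.4,0,0,0,0.04],[-18,-0.8,0,0,0,0.04],[-24,-1,0,0,0,0.08],[-30,-1.2,0,0,0,0.1]]}' | python3 nudge.py|grep pos; echo '{"increments":[[-6.6,-0.2,0,0,0,0],[-13.2,-0.4,0,0,0,0.04],[-20,-0.4,0,0,0,0.08],[-26,-0.6,0,0,0,0.08],[-30.2,-0.6,0,0,0,0.1]]}' | python3 nudge.py|grep pos; echo '{"increments":[[0,0,0,0,0,0],[0,0,0,0,0,0]]}' | python3 nudge.py |grep wrist; python3 go.py 523 -151 80 1.62
```

```text
eef_pos: [506.3, 148.6, 135.7]
eef_pos: [515.0, -1.0, 135.8]
eef_pos: [523.0, -152.5, 135.7]
wrist_force: [0.2, 0.1, -5.3]
at [ 523.  -150.5  135.5] [-3.141 -0.     1.618] gap 57.7 ff 45.0 F [ 0.19  0.07 -5.34] t 22.8
-> [-0.5  0.  55.5] [-0.    -0.    -0.002]
```

```bash
echo '{"increments":[[0,0,3,0,0,0],[0,0,6.4,0,0,0],[0,0,9,0,0,0],[0,0,10.4,0,0,0],[0,0,10.8,0,0,0]]}' | python3 nudge.py|grep -E "pos|wrist"; echo '{"increments":[[0,0,0.1,0,0,0],[0,0,0.2,0,0,0],[0,0,0.3,0,0,0],[0,0,0.4,0,0,0],[0,0,0.4,0,0,0]]}' | python3 nudge.py|grep -E "pos|wrist";  echo '{"increments":[[0,0,0.06,0,0,0],[0,0,0.06,0,0,0]]}' | python3 nudge.py|grep -E "pos|wrist"
```

```text
eef_pos: [523.0, -150.1, 81.1]
wrist_force: [0.4, 0.7, -5.3]
eef_pos: [523.2, -150.6, 79.9]
wrist_force: [0.6, 0.0, -5.5]
eef_pos: [523.2, -150.6, 79.6]
wrist_force: [-1.0, 0.1, -3.6]
```

To row units: 0.4 mm is 0.08.

```bash
echo '{"increments":[[0,0,0.08,0,0,0],[0,0,0.08,0,0,0]]}' | python3 nudge.py|grep -E "pos|wrist"; echo '{"increments":[[0,0,0,0,0,0],[0,0,0,0,0,0],[0,0,0,0,0,0],[0,0,0,0,0,0],[0,0,0,0,0,0]]}' | python3 nudge.py 94|grep -E "wrist|gap"; echo '{"increments":[[0,0,-3,0,0,0],[0,0,-9,0,0,0],[0,0,-16,0,0,0],[0,0,-22,0,0,0],[0,0,-26,0,0,0]]}' | python3 nudge.py | grep pos; echo '{"increments":[[8,0,0,0,0,0],[16,0,0,0,0,0],[24,0,0,0,0,0],[32,0,0,0,0,0],[40,0,0,0,0,0]]}' | python3 nudge.py|grep pos;  echo '{"increments":[[0,0,0,0,0,0],[0,0,0,0,0,0],[0,0,0,0,0,0]]}' | python3 nudge.py|grep -E "pos|clock"; python3 - <<'E'
from lids import *
t,_=manip.camera("top");s,_=manip.camera("side")
cv2.imwrite("pics/top1.png",t[:,:,::-1]);cv2.imwrite("pics/side1.png",s[:,:,::-1])
lids(t,s,(325,195,480,285),(180,150,400,410))
E
```

```text
eef_pos: [523.2, -150.6, 79.6]
wrist_force: [-4.5, -0.2, 3.3]
wrist_force: [-0.3, 0.2, 0.2]
finger_gap: 93.0
eef_pos: [523.5, -150.7, 211.4]
eef_pos: [513.2, 50.8, 209.2]
clock: 26.0
eef_pos: [513.6, 48.4, 209.0]
3 5
lid px [364. 248.] xy@117 [ 519.7 -145.2] size [59.  44.4] yaw -0.028 tri [ 519.5 -142.1  129.9] err [51.1 92.2 29.5  0.7 77.3]
lid px [422. 242.] xy@117 [ 528.8 -281.3] size [28.4 47.2] yaw 1.528 tri [ 529.2 -276.8  130.2] err [20.6 60.7  0.  28.9 46.7]
lid px [460. 238.] xy@117 [ 534.5 -370.6] size [73.9 44.7] yaw -0.029 tri [ 534.  -365.3  128.7] err [ 0.8 38.9 20.7 48.8 25.8]
```

View pics/side1.png

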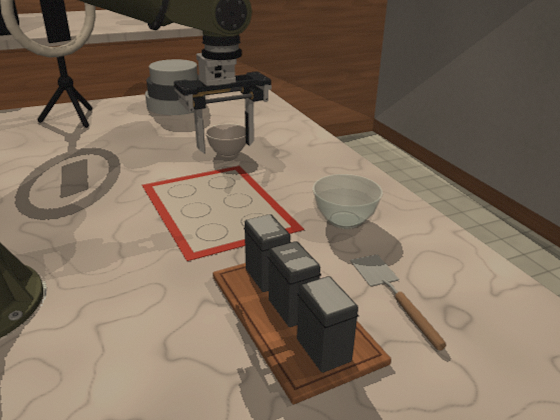

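All three tins stand upright on the board, with lids at about (267,228), (293,262) and (328,300) and triangulated z of about 130 mm (15 + 115). The bowls and spatula are where they were. Going back for the full tin nearest the mat, where I released it.

```bash
echo '{"increments":[[-8,0,0,0,0,0],[-16,0,0,0,0,0],[-24,0,0,0,0,0],[-32,0,0,0,0,0],[-40,0,0,0,0,0]]}' | python3 nudge.py|grep pos; echo '{"increments":[[0,0,0,0,0,0],[0,0,0,0,0,0]]}' | python3 nudge.py|grep pos; python3 go.py 523.2 -150.6 79.6 1.619
```

```text
eef_pos: [522.7, -153.1, 209.1]
eef_pos: [522.8, -151.7, 208.8]
at [ 522.8 -151.7  208.8] [-3.141 -0.     1.616] gap 93.8 ff 0.0 F [ 0.35 -0.07  0.68] t 26.8
-> [  1.    0.5 129.2] [-0.    -0.    -0.003]
```

To row units: 129 mm is 25.8, 118 mm is 23.6.

```bash
echo '{"increments":[[0.2,0,5,0,0,0],[0.2,0,11,0,0,0],[0.2,0,18,0,0,0],[0.2,0,23.6,0,0,0],[0.2,0,25.8,0,0,0]]}' | python3 nudge.py|grep pos; echo '{"increments":[[0,0,0,0,0,0],[0,0,0,0,0,0],[0,0,0,0,0,0],[0,0,0,0,0,0],[0,0,0,0,0,0]]}' | python3 nudge.py 50 45;echo '{"increments":[[0,0,0,0,0,0],[0,0,0,0,0,0]]}' | python3 nudge.py|grep -E "force|gap"; echo '{"increments":[[0,0,-2,0,0,0],[0,0,-7,0,0,0],[0,0,-13,0,0,0],[0,0,-19,0,0,0],[0,0,-25,0,0,0]]}' | python3 nudge.py; for i in 1 2 3; do echo '{"increments":[[0,0,0,0,0,0]]}' | python3 nudge.py | grep wrist; done; python3 go.py 525 10 206 1.62 526 170 206 1.62
```

```text
eef_pos: [522.0, -148.3, 77.7]
clock: 27.8
eef_pos: [523.3, -149.7, 80.8]
eef_rot: [3.141, 0.0, 1.619]
wrist_force: [2.8, -0.2, -0.6]
finger_gap: 58.0
finger_force: 45.3
wrist_force: [-2.5, 0.8, 5.6]
finger_gap: 57.5
finger_force: 45.0
clock: 28.5
eef_pos: [522.6, -149.4, 206.2]
eef_rot: [-3.141, -0.0, 1.619]
wrist_force: [-0.4, -0.4, -5.9]
finger_gap: 57.4
finger_force: 45.0
wrist_force: [-0.5, -0.4, -6.6]
wrist_force: [-0.2, 0.2, -6.6]
wrist_force: [0.3, -0.3, -5.9]
at [ 522.3 -149.3  203.1] [-3.139e+00 -1.000e-03  1.619e+00] gap 57.5 ff 45.0 F [ 0.32 -0.3  -5.89] t 28.8
-> [159.   10.3  -2.8] [-0.003 -0.001 -0.001]
-> [159.8   8.9   0. ] [0. 0. 0.]
```

To row units: 8 mm is 1.6, 159 mm is 31.8.

```bash
echo '{"increments":[[4,0.4,0,0,0,0],[10.4,0.8,0,0,0,0],[17.6,1.2,0,0,0,0],[24.8,1.6,0,0,0,0],[31.8,2,0,0,0,0]]}' | python3 nudge.py|grep pos; echo '{"increments":[[7.2,0.4,0,0,0,0],[14.4,0.8,0,0,0,0],[21.6,1.2,0,0,0,0],[27.6,1.6,0,0,0,0],[31.6,1.8,0,0,0,0]]}' | python3 nudge.py|grep pos; echo '{"increments":[[0,0,0,0,0,0],[0,0,0,0,0,0],[0,0,0,0,0,0],[0,0,0,0,0,0],[0,0,0,0,0,0]]}' | python3 nudge.py; python3 - <<'E'
from h import *
s,_=manip.camera("side"); cv2.imwrite("pics/side2.png",s[:,:,::-1])
E
```

```text
eef_pos: [524.7, 11.2, 203.3]
eef_pos: [526.0, 169.9, 203.2]
clock: 30.3
eef_pos: [526.9, 167.4, 204.9]
eef_rot: [-3.141, 0.0, 1.618]
wrist_force: [-0.1, 0.4, -5.0]
finger_gap: 57.8
finger_force: 45.0
```

View pics/side2.png

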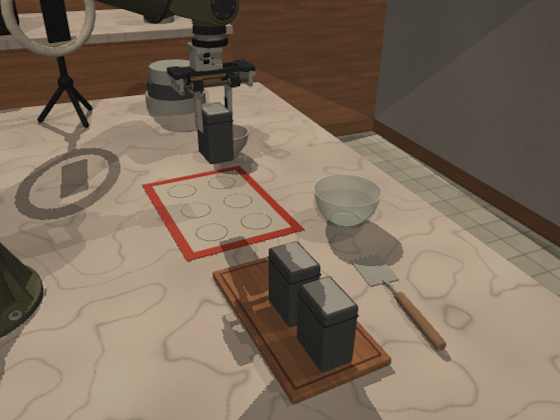

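The full tin is held upright above the mat at (215,135). The two lighter tins stand on the board at (293,285) and (328,325), and the bowls and spatula are undisturbed.

```bash
echo '{"increments":[[0,0,0,0,0,0],[0,0,0,0,0,0],[0,0,0,0,0,0]]}' | python3 nudge.py|grep pos; python3 -c "
from cell import manip
print(manip.sign_off())"
```

```text
eef_pos: [526.9, 168.0, 205.1]
the job is handed in; nothing more can be done
None
```

The job is handed in: the full tin (about 5.6 N, against 3.0 N and 1.2 N) is held upright and still about 14 cm above the work surface over the mat, the two lighter tins stand on the board, and the bowls and spatula look unmoved; the sign-off gave no verdict.

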